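# Set the sample cell in the water tester's light path

## Task

Put the square glass cell upright into the well of the water tester and turn it under light pressure, without dragging the carrier round, until its two lugs drop into the slots of the turning carrier and it goes fully home. Then turn it gently clockwise, carrier and all, to the stop, so that its clear faces look along the light path and the white bar on its cap lines up with the black marks beside the well. Let go and leave it there; it is glass, so never force it, and do not disturb the spice bottles, the bowl or the spatula.

Things in the scene. Friction and masses are not known exactly. Their poses are not given: they have to be found in the camera images.
- cell_center (a point): square glass sample cell, loose, 60 to 110 g, 88 mm tall, upright on the tray's floor; point on its axis half-way up (44 mm above its underside), z up. Lowest part: glass 20 x 20 mm, 44 mm tall, clear faces to x and -x, frosted faces to y and -y. Half a turn about z makes no difference. It chips if the tester pushes on it with 30 N in all; 3 N will do to feel, 6 to 10 N to seat it.
- cell_lugs (a point): same cell, point on its axis 46 mm above its underside, level with the lowest line of its two square steel lugs: 4 mm wide, 5 mm tall, standing out along x and -x to 20 mm from the axis, out of a round black collar (31.6 mm across, 40 to 55 mm above the underside, its lower edge tapered to 25 mm across).
- cell_grip (a point): same cell, the place to grip it: on its axis 75 mm above its underside, in the blue cap (55 to 88 mm up, 26 mm along x, 22 mm along y between two flat sides; fingers close along y). Gripped lower than 72 mm, fingertips would foul the tester when the cell is home. A white bar runs across the cap's top along x.
- cell: same cell, point at the centre of its underside, axes as above
- well (a point): centre of the round well in the water tester's deck, at deck level, 78 mm above the worktop; z up, y along the light path (black line with a cross-bar on the deck either side). Flush in the well: the turning carrier, a blue ring 51 mm across, bore 34 mm, with two opposite slots 6 mm wide out to 21.5 mm from the axis (white marks on the ring at their outer ends).
- well_stop (a point): well's axis, 12 mm below deck. The carrier's angle is not measured: it is left 0.30 to 1.35 rad anticlockwise (from above) of its stop. It turns stiffly (0.12 N m) and stays where left: rubbing it with 3 to 6 N does not turn it, with over 9 N it does. At its rubber-buffered clockwise stop, a cell that has driven it there has its x axis (clear faces, lugs, white bar) along the light path y.
- well_floor (a point): centre of the carrier's floor, 54 mm below the deck, axes as the well's. A cell with its lugs not over the slots rides on them on the ring, underside 46 mm below the deck; over the slots it drops 8 mm more, and is home with its underside on this floor. The lugs have 1 mm play to each side in the slots.
- tester: water tester, a light grey box with a blue band, 152 mm along x, 240 mm along y, 78 mm high, fixed; a dark display and three keys at its -y end; point at the centre of its underside. The well's axis lies 45 mm from here along its y. It includes the carrier.
- tray: small aluminium tray, 150 mm along x, 250 mm along y, wall 16 mm high, floor 3 mm thick, fixed, point at the centre of its underside; holds the cell in its -y half and the two spice bottles in its +y half
- spice_a_center (a point): glass spice bottle with red-brown content and dark cap, 42 mm across, 88 mm tall, point half-way up; leave alone
- spice_b_center (a point): glass spice bottle with olive-brown content and dark cap, 42 mm across, 88 mm tall, point half-way up; leave alone
- bowl: upturned white ceramic bowl, 142 mm across, 66 mm tall, point at the centre of its underside on the worktop; leave alone
- spatula: wooden spatula lying on the worktop, 280 mm long along its x; leave alone

How it is judged (in metres and radians):
On the way:
1. the cell is upright in the carrier, lugs in the slots, within 2.5 mm of home, while still over 0.15 rad short of the light path (carrier not dragged to its stop) (z of cell in the frame of well below -0.0515 m and horizontal distance between cell and well below 0.006 m and angle between cell's own z axis and vertical below 0.1 rad and angle between the x axis of cell and the y axis of tester, either way round above 0.15 rad), for 0.2 s.
At the end, for the whole second after the job is handed in: The cell stands upright (within 0.07 rad) and fully home in the carrier (underside within 2 mm of 54 mm below the deck, on the well's axis within 4 mm), clear faces along the light path within 0.09 rad (5 degrees), released and at rest (z of cell in the frame of well below -0.052 m and horizontal distance between cell_center and well below 0.004 m and angle between the x axis of cell and the y axis of tester, either way round below 0.09 rad and angle between cell's own z axis and vertical below 0.07 rad and linear speed of cell below 0.01 m/s and angular speed of cell below 0.05 rad/s); the robot touches nothing.
It fails at once if the cell and the tester push on each other with 30 N or more (contact force between cell and tester above 30 N).
It fails at once if a spice bottle, the bowl or the spatula is moved by more than 20 mm (distance of any of spice_a_center, spice_b_center, bowl, spatula from where it was at the start of the episode above 0.02 m).
It also fails if it takes over 72 s, if anything falls off the work surface, if the arm or the gripper's body presses on something with over 40 N, if the wrist force passes 120 N, or if a joint passes its speed limit or range.

## Robot

A 6-joint arm with a two-finger parallel gripper is mounted at the origin on the work surface. World frame = base frame: x ahead of the robot, y to its left, z up, the work surface at z = 0. Lengths are in mm, angles in rad, forces in N, time in s.
With the tool pointing down it reaches from about 350 to 975 mm from the base axis. Payload 7.1 kg.
Tool frame: the origin (TCP) lies at the very end of the fingers, on their centre line; the grasp point (between the pads) lies 19 mm behind it; x points along the fingers, y is the direction in which the jaws open and shut, and the axes are right-handed (so a half turn about x gives the same grasp; the last joint's range is limited). The gripper opens to 88 mm and grips with 3 to 60 N. Pads are 20 mm wide; open, the fingers measure 115 mm over their backs; the gripper's body (75 mm by 178 mm) begins 61 mm behind the grasp point.
Start: joints at [1.135, 0.423, 1.63, -0, 1.089, -0.019], TCP at [252.99, 571.49, 222.675] pointing down, gripper open.
Joint ranges: [-3, 3], [-0.9, 2.11], [0.09, 2.58], [-1.31, 4.45], [0.11, 2.69], [-2.54, 2.54]. Speed limits (rad/s): [2.39, 2.39, 3.01, 3.14, 3.14, 3.14].

## Interface

Orientations are given as a unit quaternion [x, y, z, w].
In Python, from station import * gives the robot as it stands.
- The arm moves only by the tool apply_moves, never from a script. Its argument "increments" is a list of rows, each an object with "grip": the finger opening in cm, from 0 to 8.78; "travel": the shift along the tool's x, y, z in cm, a list of three; "turn": the turn about the tool's x in rad. A call has 1 to 5 rows; each row is the pose to reach, as a shift and turn from the pose measured when the call began, along the tool's axes at that moment; what a row does not reach only later rows make up. A row lasts 1/8 s, in which the tool goes at most 62.5 mm and 10.7 degrees, less where a joint would pass 70% of its speed; a pose out of reach is approached as far as the arm can. A call with a gripper value outside its range is refused whole. The fingers move at their own pace and stop on an object; "squeeze" is the grip in N (left out, the last holds). Time passes only in rows, so rows that repeat a pose let the fingers close. It gives the time, the measured TCP pose, the force and the opening at its end, in the units of the state.
- get_state(): the state, without advancing time (a new reading comes with each control period).
- get_image(name): name is "side" or "top"; returns a dict with "image" (420x560x3 uint8, blue, green, red), "vertical_fov" (degrees; the focal length in pixels is half the picture's height over the tangent of half this angle, whatever the lens; pixels are square), "cx", "cy" (the principal point, pixels), "rvec" (rotation vector, rad) and "tvec" (3), from world to camera coordinates, as OpenCV has them. Camera axes: x right, y down, z forward; pixel columns grow to the right and rows downward; lengths in mm; the calibration is good to about 2 mm. A picture is of the moment at which its call begins. There is no depth.
- hand_in(): hands the job in, once; it reports no verdict.
The state is a dict: "clock": time; "q": joint angles; "dq": joint speeds; "joint_efforts": joint torques, N m; "ee_pos": TCP position; "orientation": TCP orientation; "force": force on the tool from outside, world axes, zero at the start; "torque": the same for the moment, N m; "finger_gap": finger opening in mm.
Only numpy, scipy, OpenCV 4.12 (cv2) and the standard library are available. Lean on these libraries where they do the work, as an engineer would, in place of code of your own. Each camera call takes 0.05 s, during which the arm holds its last target.

## Working session

There is one attempt and no reset: what is moved stays moved. The work goes in short steps, Python scripts to look and compute and a tool call to move; the robot and the scene stay as the last step left them, time stands still between calls to the robot, and variables do not carry over. Pictures are saved under pics/ and viewed, and the job is handed in when it is done.

Besides the shell and the picture viewer there is one more tool, called as a command line: name --argument value ..., lists and objects as JSON in quotes. apply_moves: Moves the arm, as the interface text tells. Its arguments: {"type":"object","properties":{"increments":{"type":"array","items":{"type":"object","properties":{"grip":{"type":"number"},"travel":{"type":"array","items":{"type":"number"}},"turn":{"type":"number"}}}},"squeeze":{"type":"number"}},"required":["increments"]}

```bash
mkdir -p pics; ls; python3 - <<'E'
from station import *
import cv2,numpy as np
print(get_state())
for n in("top","side"):
    d=get_image(n);cv2.imwrite(f"pics/{n}0.png",d["image"]);np.savez(f"{n}0.npz",**d)
    print(n,{k:v for k,v in d.items() if k!="image"}, cv2.Rodrigues(np.array(d['rvec'],float))[0].round(3).tolist())
E
```

```text
pics
{'clock': 0.0, 'q': array([ 1.13500605e+00,  4.23865916e-01,  1.63071279e+00,  1.99533821e-05,
        1.08858342e+00, -1.90119162e-02]), 'dq': array([-2.34927873e-04, -1.02135142e-03,  1.21340797e-03,  1.55278931e-03,
       -1.68157473e-03,  7.99040132e-05]), 'joint_efforts': array([-5.18126963e-04, -5.44626045e+01, -2.73659492e+01,  6.43709418e-02,
        2.27423193e-02, -1.05773036e-04]), 'ee_pos': array([252.74790178, 570.99109933, 221.87708791]), 'orientation': array([ 0.14575318,  0.69193913, -0.14683158,  0.69167676]), 'force': array([-0.19562136, -0.15173289,  0.30132238]), 'torque': array([-0.00328534, -0.02509724, -0.01150027]), 'finger_gap': 87.87751624612191}
top {'vertical_fov': 42.57178872454908, 'cx': 280.59718151481314, 'cy': 200.37343584611793, 'rvec': array([ 2.14886886, -2.12372383,  0.22013339]), 'tvec': array([ -27.96894674,  600.97750059, 1623.90529033])} [[0.01, -1.0, 0.024], [-0.983, -0.014, -0.181], [0.181, -0.022, -0.983]]
side {'vertical_fov': 52.26170326382617, 'cx': 276.41269715279543, 'cy': 209.9060669292888, 'rvec': array([ 2.17172734, -0.87937986,  0.40350548]), 'tvec': array([-420.6813601 ,  336.35900443,  764.70662832])} [[0.715, -0.699, 0.011], [-0.464, -0.486, -0.74], [0.523, 0.524, -0.672]]
```

View pics/top0.png

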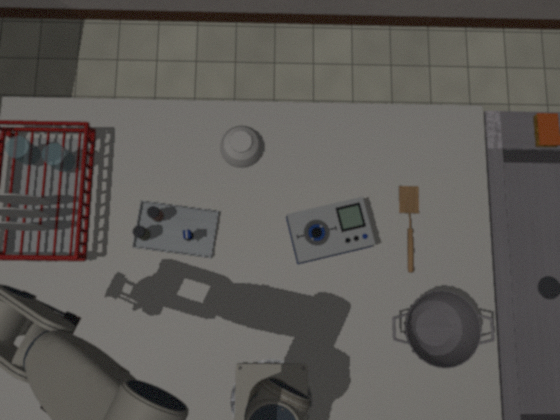

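View pics/side0.png

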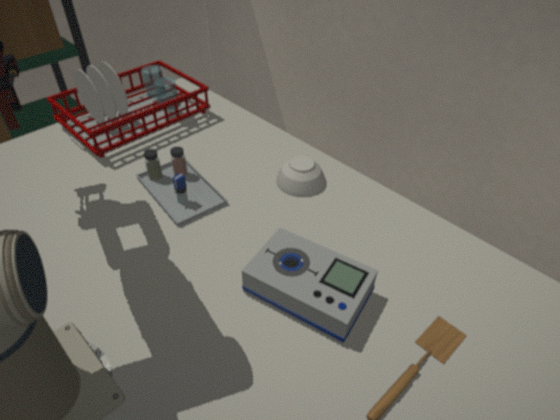

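```bash
cat > h.py <<'E'
import cv2,numpy as np
def cam(d):
    f=210/np.tan(np.radians(float(d["vertical_fov"]))/2)
    K=np.array([[f,0,float(d["cx"])],[0,f,float(d["cy"])],[0,0,1]])
    R=cv2.Rodrigues(np.array(d["rvec"],float))[0];return K,R,np.array(d["tvec"],float)
def onplane(d,uv,z):
    K,R,t=cam(d);c=-R.T@t
    r=R.T@np.linalg.solve(K,np.array([uv[0],uv[1],1.]))
    return c+r*(z-c[2])/r[2]
def proj(d,p):
    K,R,t=cam(d);x=K@(R@np.array(p,float)+t);return x[:2]/x[2]
def tri(d1,u1,d2,u2):
    A=[]
    for d,u in((d1,u1),(d2,u2)):
        K,R,t=cam(d);P=K@np.c_[R,t];A+=[u[0]*P[2]-P[0],u[1]*P[2]-P[1]]
    X=np.linalg.svd(np.array(A))[2][-1];return X[:3]/X[3]
def crop(d,x,y,w,h,s,fn):
    c=d["image"][y:y+h,x:x+w];c=cv2.resize(c,None,fx=s,fy=s,interpolation=cv2.INTER_NEAREST)
    c=cv2.convertScaleAbs(c,alpha=1.5)
    cv2.imwrite(fn,c);return c
E
python3 - <<'E'
from h import *
T=np.load("top0.npz");S=np.load("side0.npz")
a=crop(T,130,195,95,70,8,"pics/a.png");b=crop(T,280,195,100,70,8,"pics/b.png")
c=crop(S,135,140,100,75,8,"pics/c.png");e=crop(S,235,225,100,70,8,"pics/e.png")
E
```

```text
(no output)
```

View pics/a.png

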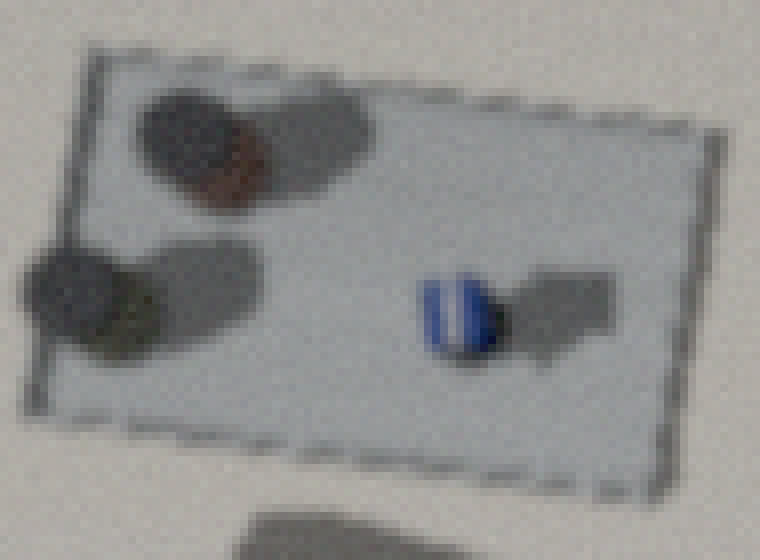

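View pics/b.png

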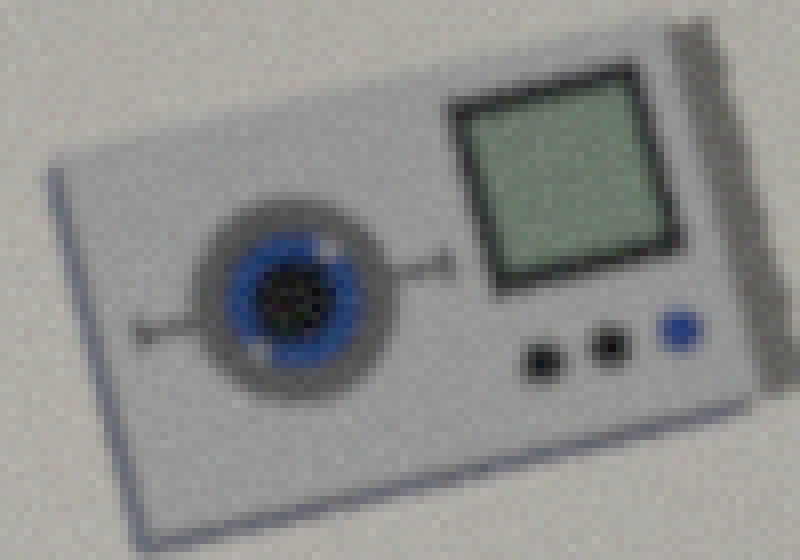

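View pics/c.png

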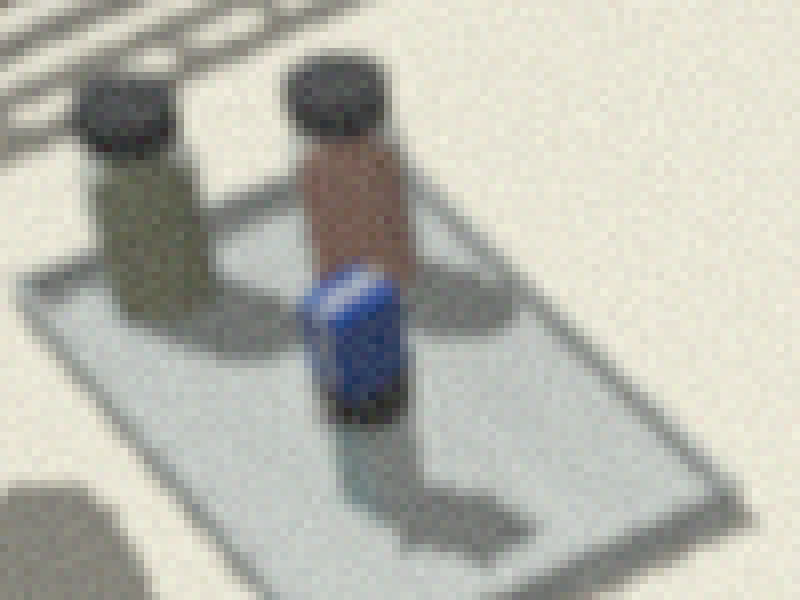

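View pics/e.png

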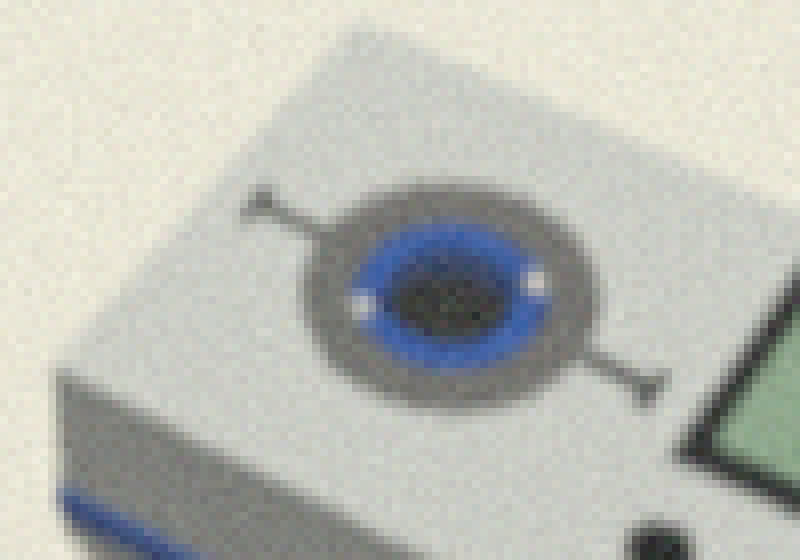

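```bash
cat > m.py <<'E'
from h import *
T=np.load("top0.npz");S=np.load("side0.npz")
def blue(d,box):
    x,y,w,h=box;c=d["image"][y:y+h,x:x+w].astype(int)
    m=((c[...,0]-c[...,2])>35).astype(np.uint8);return m,c
# ring: convex hull of blue -> ellipse
for n,d,box in(("T",T,(300,215,34,36)),("S",S,(272,245,40,30))):
    m,c=blue(d,box);pts=np.argwhere(m)[:,::-1]
    h=cv2.convexHull(pts.astype(np.float32));e=cv2.fitEllipse(h)
    ctr=np.array(e[0])+box[:2];print(n,"ring",ctr,e[1],onplane(d,ctr,78)[:2].round(1))
    # white marks: bright, not blue, within ellipse
    b=c.min(2);mk=np.zeros(b.shape,np.uint8);cv2.ellipse(mk,(tuple(e[0]),(e[1][0],e[1][1]),e[2]),255,-1)
    w=((b>105)&(mk>0)).astype(np.uint8)
    k,l,st,cc=cv2.connectedComponentsWithStats(w)
    P=[]
    for i in range(1,k):
        ys,xs=np.nonzero(l==i);wt=b[ys,xs]-80
        u=np.array([np.average(xs,weights=wt),np.average(ys,weights=wt)])+box[:2]
        p=onplane(d,u,78);P.append(p);print("  mark",u.round(2),st[i,4],p[:2].round(1))
    if len(P)==2: v=P[1]-P[0];print("  slot ang",np.arctan2(v[1],v[0])%np.pi,np.linalg.norm(v))
def U(x,y,ox,oy):return np.array([(x+.5)/8-.5+ox,(y+.5)/8-.5+oy])
# crossbars by eye
for n,d,a,b in(("T",T,U(143,332,280,195),U(447,264,280,195)),("S",S,U(260,205,235,225),U(650,387,235,225))):
    p,q=onplane(d,a,78),onplane(d,b,78);v=p-q;print(n,"bars",p[:2].round(1),q[:2].round(1),((p+q)/2)[:2].round(1),np.arctan2(v[1],v[0]))
# deck corners
for n,d,L in(("T",T,[U(50,162,280,195),U(140,540,280,195),U(745,395,280,195),U(672,22,280,195)]),):
    print([onplane(d,u,78)[:2].round(1).tolist() for u in L])
E
python3 m.py
```

```text
T ring [316.10406685 232.01693344] (14.486920356750488, 15.733471870422363) [ 500.6 -129.4]
S ring [290.89533043 261.61883163] (17.760133743286133, 22.472370147705078) [ 501.8 -131.2]
  mark [301.36 259.73] 3 [ 521.7 -143. ]
  mark [280.   262.53] 2 [ 483.4 -117.1]
  slot ang 2.54667049079879 46.21941031793215
T bars [487.6 -72.6] [ 515.1 -188.6] [ 501.3 -130.6] 1.8035790209896887
S bars [487.8 -72.7] [ 517.  -188.3] [ 502.4 -130.5] 1.8175826644794237
[[552.4, -36.8], [408.9, -71.8], [466.3, -301.7], [610.3, -276.5]]
```

```bash
cat > m2.py <<'E'
from h import *
T=np.load("top0.npz");S=np.load("side0.npz")
def U(x,y,ox,oy):return np.array([(x+.5)/8-.5+ox,(y+.5)/8-.5+oy])
p,q=[onplane(T,U(x,y,280,195),78) for x,y in((330,250),(260,350))];v=q-p
print("T slot",p[:2].round(1),q[:2].round(1),((p+q)/2)[:2].round(1),np.arctan2(v[1],v[0])%np.pi)
K,R,t=cam(T);print("topcam",-R.T@t,K[0,0]);K,R,t=cam(S);print("sidecam",-R.T@t)
for n,d,box in(("T",T,(181,227,14,14)),("S",S,(170,170,18,24))):
    x,y,w,h=box;c=d["image"][y:y+h,x:x+w].astype(int)
    print(n);print("bl");print((c[...,0]-c[...,2]));print("r");print(c[...,2])
E
python3 m2.py
python3 - <<'E'
import sys;sys.path.insert(0,'.')
from h import *
T=np.load("top0.npz");S=np.load("side0.npz")
crop(T,176,224,25,20,32,"pics/f.png");crop(S,168,168,24,24,24,"pics/g.png")
E
```

```text
T slot [ 519.9 -143.9] [ 481.2 -117.1] [ 500.6 -130.5] 2.5352348759239662
topcam [ 296.71084525   16.11462113 1706.08546195] 539.0142046571216
sidecam [  57.06420799 -531.16512105  767.78493366]
T
bl
[[-1  5  3  2  2  3  5  2  1  2  3  2  2  4]
 [ 1  2  3  4  3  4  3  7  5  5  2  3  2  4]
 [ 3  6  8  9  6  6 10 15  9  6  2  1  3  3]
 [ 4 12 20 25 15 15 24 33 27 13  2  5  2 -1]
 [ 5 15 32 36 22 15 25 45 41 19  6  3  2  2]
 [ 4 12 33 39 20 10 22 43 51 31  8  3  2  3]
 [ 5 11 32 40 19  7 21 41 51 36 11  3 -1  4]
 [ 3 10 30 43 23 10 20 44 45 35 14  5  3  2]
 [ 3 10 28 45 24  9 19 40 48 37 17  0 -2  2]
 [ 4  8 30 45 24  7 17 41 47 42 24  3  1  3]
 [ 3  8 24 41 23  7 13 34 48 39 24  4 -2 -1]
 [ 4  6 15 25 18  8  9 19 27 24 11  4  4  2]
 [ 3  3  7  8  8  6  5  4  7  8  7  3  4  3]
 [ 3  3  4  3  4  2  2  1  4  0  5  4  5  2]]
r
[[100  93  98  99 102  97  95  97  98 100  97  98 100  96]
 [ 97  98  96  95  99  96  91  87  91  95 100  97  99  98]
 [ 97  94  89  87  92  90  78  71  77  86  95  95  97  94]
 [ 95  81  67  62  81  81  65  45  46  65  85  94  94  89]
 [ 94  78  54  49  73  83  66  
[... 3468 characters left out ...]
 28  41  37  57  86 119]
 [125 129 124 100  71  59  58  38  26  40  37  31  35  33  32  50  88 122]
 [130 133 129 112  76  58  62  48  27  34  30  33  28  32  30  54  89 116]
 [128 132 130 117  83  64  62  49  31  24  30  32  40  37  34  52  87 120]
 [132 132 130 119  90  64  57  43  20  33  38  32  37  38  34  47  88 116]
 [133 132 132 125  98  72  48  37  30  33  38  23  31  36  38  43  88 116]
 [128 134 132 127 111  81  62  38  36  32  39  40  28  34  36  52  89 118]
 [132 131 133 124 113  91  61  42  29  31  33  34  34  33  48  60  93 118]
 [131 130 132 129 112  94  69  52  37  49  28  38  38  43  56  76  96 120]
 [131 130 128 129 121 109  91  65  56  55  54  62  56  64  70  81  98 119]]
```

View pics/f.png

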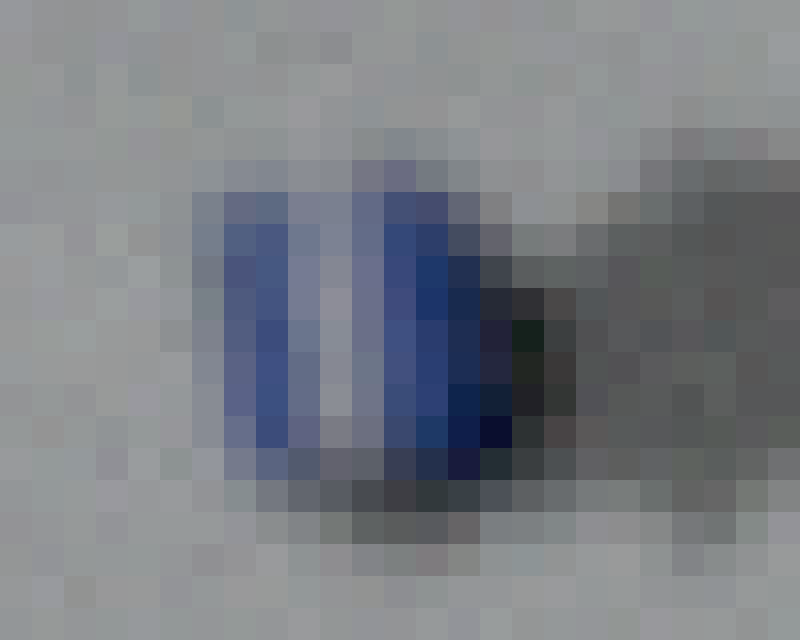

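View pics/g.png

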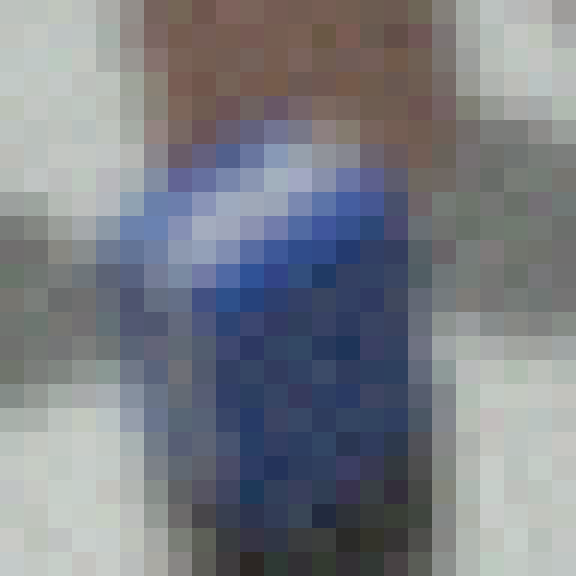

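```bash
python3 - <<'E'
from h import *
T=np.load("top0.npz");S=np.load("side0.npz")
print(onplane(T,(186,233.7),91),onplane(S,(177.7,176.3),91),tri(T,(186,233.7),S,(177.7,176.3)))
a=onplane(T,(185.8,230),91);b=onplane(T,(186.1,236.5),91);print(np.arctan2(*(a-b)[[1,0]]))
a=onplane(S,(179.5,174),91)
a=onplane(S,(180.8,173.6),91);b=onplane(S,(174.6,178.9),91);print(np.arctan2(*(a-b)[[1,0]]),np.linalg.norm(a-b),a,b)
# left edge & blue edge of top cap: top view column where bl crosses
c=T["image"].astype(int);bl=c[...,0]-c[...,2]
for r in range(230,238):
    row=bl[r,180:198]; 
    print(r,np.interp(18,row[:4+1],np.arange(180,185)), end=' ')
    w=np.clip(c[r,183:190,2]-40,0,None);print(np.average(np.arange(183,190),weights=w))
# tray edges
def U(x,y,ox=130,oy=195):return np.array([(x+.5)/8-.5+ox,(y+.5)/8-.5+oy])
L=[onplane(T,U(*p),16)[:2] for p in((92,48),(722,132),(660,495),(30,412))]
print(np.round(L,1).tolist())
for i,j in((0,1),(3,2),(3,0),(2,1)):
    v=L[j]-L[i];print(np.arctan2(v[1],v[0]))
E
```

```text
[489.00992722 262.83772139  91.        ] [489.88162888 262.42396868  91.        ] [489.3553588  262.67903027  90.96870875]
0.08682800206302058
0.3001632893093363 25.34797572331457 [502.20062514 266.37325615  91.        ] [477.9860025  258.87846303  91.        ]
230 182.75 185.32335329341316
231 182.1764705882353 185.464
232 182.28571428571428 185.6390977443609
233 182.33333333333334 185.6549295774648
234 182.4 185.68217054263565
235 182.44444444444446 185.62878787878788
236 182.45454545454547 185.6060606060606
237 182.625 185.3951612903226
[[601.7, 420.5], [571.4, 170.6], [427.7, 190.4], [457.1, 436.4]]
-1.6915761041143154
-1.6900262475661807
-0.10970352274205299
-0.13708353361173817
```

```bash
python3 - <<'E'
from h import *
T=np.load("top0.npz");S=np.load("side0.npz")
a=onplane(S,(180,174.55),91);b=onplane(S,(175,178),91);print(np.arctan2(*(a-b)[[1,0]]))
from scipy.spatial.transform import Rotation as R
from station import *
s=get_state();M=R.from_quat(s['orientation']).as_matrix();print(M.round(3))
E
```

```text
0.17961404058808278
[[-0.001  0.405  0.914]
 [-0.001  0.914 -0.405]
 [-1.    -0.001 -0.   ]]
```

apply_moves --increments '[{"grip": 5.0,"travel": [0,-4,7],"turn": -0.12},{"grip": 5.0,"travel": [0,-7.6,14],"turn": -0.24},{"grip": 5.0,"travel": [0,-11.2,20.5],"turn": -0.36},{"grip": 5.0,"travel": [0,-15,27.3],"turn": -0.48},{"grip": 5.0,"travel": [0,-18.6,34.1],"turn": -0.54}]' --squeeze 20

```text
clock: 0.72
ee_pos: [443.4, 321.4, 222.0]
orientation: [-0.045, 0.706, 0.044, 0.705]
force: [0.4, 0.7, 0.5]
finger_gap: 49.9
```

```bash
cat > st.py <<'E'
from station import *
import numpy as np,sys
from scipy.spatial.transform import Rotation as R
s=get_state();M=R.from_quat(s['orientation']).as_matrix();p=s['ee_pos']
print("t",round(s['clock'],2),"p",p.round(2),"psi",round(np.arctan2(M[1,1],M[0,1]),4),"tilt",np.round(M[:2,0],4),"F",s['force'].round(2),"T",s['torque'].round(3),"gap",round(s['finger_gap'],2),"q",s['q'].round(2))
if len(sys.argv)>1:
    g=np.array([float(a) for a in sys.argv[1:4]]);print("travel cm",(M.T@(g-p)/10).round(3))
    if len(sys.argv)>4:print("turn",-(float(sys.argv[4])-np.arctan2(M[1,1],M[0,1])))
E
python3 st.py 489.4 262.7 120 1.69
```

```text
t 0.72 p [443.44 321.37 222.04] psi 1.6969 tilt [-0.0008 -0.0014] F [0.43 0.74 0.49] T [ 0.068 -0.057 -0.021] gap 49.86 q [ 0.61  0.31  1.8  -0.    1.03 -1.09]
travel cm [10.208 -6.386  3.831]
turn 0.0068896501380812936
```

apply_moves --increments '[{"travel": [3,-3.2,1.9],"turn": 0},{"travel": [6,-6.39,3.83],"turn": 0},{"travel": [10.2,-6.39,3.83],"turn": 0},{"travel": [10.2,-6.39,3.83],"turn": 0},{"travel": [10.2,-6.39,3.83],"turn": 0}]'

```text
schema error: expected keys grip, travel, turn
```

```bash
python3 st.py 489.4 262.7 60 1.69; python3 - <<'E'
from station import *
from h import *
T=get_image("top");S=get_image("side")
a=crop(T,150,200,75,60,5,"pics/t1.png");b=crop(S,130,90,100,110,5,"pics/s1.png")
c=np.zeros((550,900,3),np.uint8);c[:300,:375]=a;c[:550,400:]=b;cv2.imwrite("pics/ts1.png",cv2.resize(c,None,fx=.85,fy=.85))
E
```

```text
t 0.72 p [443.44 321.37 222.04] psi 1.6969 tilt [-0.0008 -0.0014] F [0.43 0.74 0.49] T [ 0.068 -0.057 -0.021] gap 49.86 q [ 0.61  0.31  1.8  -0.    1.03 -1.09]
travel cm [16.208 -6.378  3.837]
turn 0.0068896501380812936
```

View pics/ts1.png

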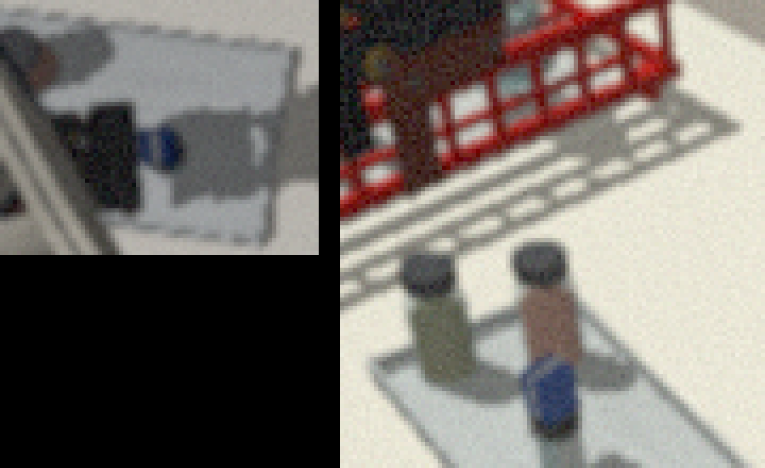

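apply_moves --increments '[{"grip": 5,"travel": [3,-3.2,1.9],"turn": 0},{"grip": 5,"travel": [6,-6.39,3.83],"turn": 0},{"grip": 5,"travel": [10.2,-6.39,3.83],"turn": 0},{"grip": 5,"travel": [10.2,-6.39,3.83],"turn": 0},{"grip": 5,"travel": [10.2,-6.39,3.83],"turn": 0}]'

```text
clock: 1.45
ee_pos: [491.0, 260.7, 121.0]
orientation: [-0.043, 0.706, 0.041, 0.706]
force: [-0.2, -0.1, 0.5]
finger_gap: 50.1
```

```bash
python3 st.py 489.4 262.7 60 1.69; python3 - <<'E'
from station import *
from h import *
T=get_image("top");S=get_image("side")
a=crop(T,150,200,75,60,5,"pics/t1.png");b=crop(S,130,90,100,110,5,"pics/s1.png")
c=np.zeros((550,900,3),np.uint8);c[:300,:375]=a;c[:550,400:]=b;cv2.imwrite("pics/ts2.png",cv2.resize(c,None,fx=.85,fy=.85))
E
```

```text
t 1.45 p [491.05 260.67 121.03] psi 1.6903 tilt [ 0.0003 -0.0021] F [-0.19 -0.09  0.54] T [ 0.112 -0.008 -0.004] gap 50.13 q [ 0.47  0.46  1.85 -0.    0.83 -1.22]
travel cm [ 6.102  0.234 -0.139]
turn 0.00029041553724096225
```

View pics/ts2.png

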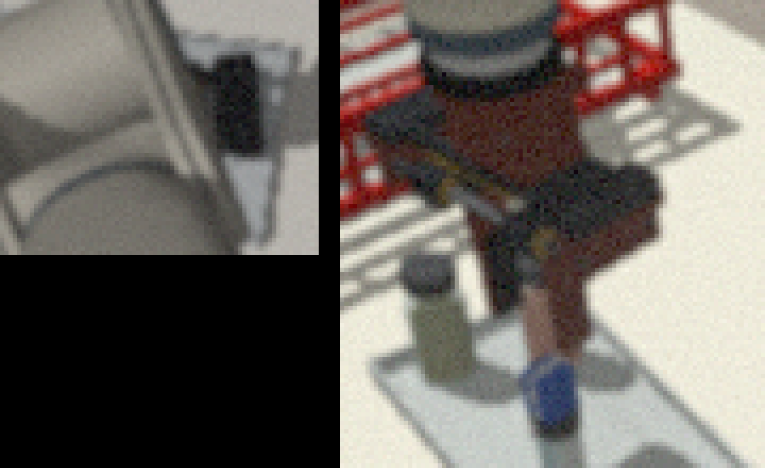

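apply_moves --increments '[{"grip": 5,"travel": [0,0.23,-0.14],"turn": 0},{"grip": 5,"travel": [3,0.23,-0.14],"turn": 0},{"grip": 5,"travel": [6.1,0.23,-0.14],"turn": 0},{"grip": 5,"travel": [6.1,0.23,-0.14],"turn": 0},{"grip": 5,"travel": [6.1,0.23,-0.14],"turn": 0}]'

```text
clock: 2.17
ee_pos: [490.7, 263.5, 62.0]
orientation: [-0.043, 0.705, 0.042, 0.707]
force: [-0.4, 0.7, 0.5]
finger_gap: 50.3
```

```bash
python3 st.py 489.4 262.7 60 1.69; python3 - <<'E'
from station import *
from h import *
S=get_image("side")
b=crop(S,130,90,100,110,5,"pics/s3.png")
E
```

```text
t 2.17 p [490.68 263.52  62.04] psi 1.6907 tilt [ 0.0035 -0.0005] F [-0.39  0.72  0.5 ] T [ 0.041 -0.032  0.02 ] gap 50.33 q [ 0.47  0.56  1.87 -0.    0.71 -1.22]
travel cm [ 0.203 -0.066 -0.138]
turn 0.0007110328034332092
```

View pics/s3.png

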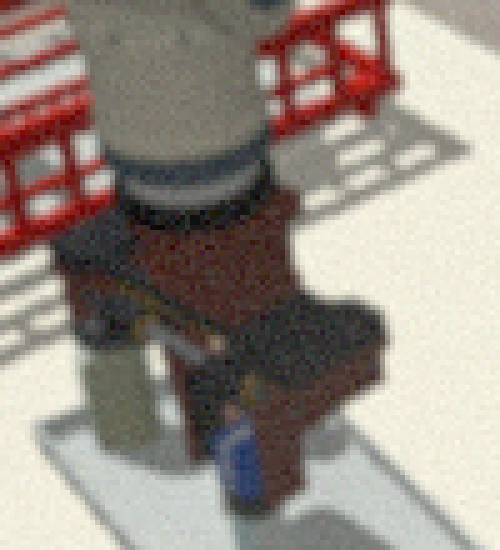

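apply_moves --increments '[{"grip": 5,"travel": [0.15,-0.06,-0.13],"turn": 0},{"grip": 3.5,"travel": [0.15,-0.06,-0.13],"turn": 0},{"grip": 2.6,"travel": [0.15,-0.06,-0.13],"turn": 0},{"grip": 2.3,"travel": [0.15,-0.06,-0.13],"turn": 0},{"grip": 1.9,"travel": [0.15,-0.06,-0.13],"turn": 0}]' --squeeze 25

```text
clock: 2.85
ee_pos: [489.8, 262.8, 60.8]
orientation: [-0.043, 0.704, 0.042, 0.707]
force: [-0.6, -0.2, -0.0]
finger_gap: 22.1
```

apply_moves --increments '[{"grip": 1.5,"travel": [0,0,0],"turn": 0},{"grip": 1.5,"travel": [0,0,0],"turn": 0},{"grip": 1.5,"travel": [0,0,0],"turn": 0},{"grip": 1.5,"travel": [0,0,0],"turn": 0}]'

```text
clock: 3.35
ee_pos: [489.7, 262.8, 60.8]
orientation: [-0.043, 0.704, 0.042, 0.707]
force: [-0.0, 0.4, 0.7]
finger_gap: 21.8
```

```bash
python3 st.py 489.4 262.7 60 1.69
```

```text
t 3.35 p [489.72 262.79  60.75] psi 1.6907 tilt [ 0.0041 -0.0003] F [-0.04  0.37  0.72] T [0.042 0.073 0.017] gap 21.82 q [ 0.47  0.56  1.88 -0.    0.7  -1.22]
travel cm [ 0.075 -0.005 -0.033]
turn 0.0006602830384059288
```

apply_moves --increments '[{"grip": 1.5,"travel": [-2,0,0],"turn": 0},{"grip": 1.5,"travel": [-5,0,0],"turn": 0},{"grip": 1.5,"travel": [-9,0,0],"turn": 0},{"grip": 1.5,"travel": [-12.5,0,0],"turn": 0},{"grip": 1.5,"travel": [-12.5,0,0],"turn": 0}]'

```text
clock: 3.98
ee_pos: [490.7, 263.6, 188.2]
orientation: [-0.042, 0.703, 0.043, 0.709]
force: [0.6, -0.5, -1.1]
finger_gap: 22.0
```

```bash
python3 st.py 501.3 -130.6 180 1.12
```

```text
t 3.98 p [490.71 263.63 188.21] psi 1.6907 tilt [0.0088 0.0022] F [ 0.56 -0.49 -1.07] T [0.094 0.066 0.008] gap 22.01 q [ 0.47  0.36  1.81 -0.    0.95 -1.22]
travel cm [  0.745 -39.268  -3.67 ]
turn 0.5706735435628634
```

apply_moves --increments '[{"grip": 1.5,"travel": [0,-5.5,-0.6],"turn": 0.1},{"grip": 1.5,"travel": [0,-11,-1.2],"turn": 0.2},{"grip": 1.5,"travel": [0,-17,-1.7],"turn": 0.3},{"grip": 1.5,"travel": [0,-20,-2],"turn": 0.3},{"grip": 1.5,"travel": [0,-20,-2],"turn": 0.3}]'

```text
clock: 4.6
ee_pos: [493.8, 60.9, 186.4]
orientation: [0.066, 0.702, -0.064, 0.706]
force: [-0.5, 0.1, -1.0]
finger_gap: 21.6
```

apply_moves --increments '[{"grip": 1.5,"travel": [0,0,0],"turn": 0},{"grip": 1.5,"travel": [0,0,0],"turn": 0}]'

```text
clock: 4.85
ee_pos: [493.5, 61.8, 185.8]
orientation: [0.065, 0.702, -0.064, 0.706]
force: [0.7, -0.1, -1.2]
finger_gap: 22.1
```

```bash
python3 st.py 501.3 -130.6 180 1.12
```

```text
t 4.85 p [493.48  61.78 185.84] psi 1.3886 tilt [0.0053 0.0019] F [ 0.69 -0.08 -1.16] T [ 0.056 -0.061  0.01 ] gap 22.06 q [ 0.1   0.29  1.94  0.    0.91 -1.29]
travel cm [  0.553 -18.78    4.252]
turn 0.26860195188887337
```

apply_moves --increments '[{"grip": 1.5,"travel": [0,-5.5,1.2],"turn": 0.1},{"grip": 1.5,"travel": [0,-11,2.4],"turn": 0.2},{"grip": 1.5,"travel": [0,-16,3.6],"turn": 0.27},{"grip": 1.5,"travel": [0,-18.8,4.25],"turn": 0.27},{"grip": 1.5,"travel": [0,-18.8,4.25],"turn": 0.27}]'

```text
clock: 5.48
ee_pos: [501.6, -131.5, 185.4]
orientation: [0.16, 0.687, -0.158, 0.691]
force: [-0.2, 0.1, -1.0]
finger_gap: 22.1
```

apply_moves --increments '[{"grip": 1.5,"travel": [0,0,0],"turn": 0},{"grip": 1.5,"travel": [0,0,0],"turn": 0},{"grip": 1.5,"travel": [0,0,0],"turn": 0}]'

```text
clock: 5.85
ee_pos: [501.6, -130.5, 185.4]
orientation: [0.16, 0.687, -0.157, 0.691]
force: [0.8, -0.6, -1.0]
finger_gap: 22.2
```

```bash
python3 st.py 501.3 -130.6 150 1.12;python3 - <<'E'
from station import *
from h import *
T=get_image("top");S=get_image("side")
np.savez("top2.npz",**T);np.savez("side2.npz",**S)
crop(S,220,120,120,160,3.5,"pics/s4.png");crop(T,260,170,120,90,6,"pics/t4.png")
E
```

```text
t 5.85 p [ 501.61 -130.53  185.36] psi 1.1186 tilt [0.0054 0.0019] F [ 0.77 -0.55 -0.99] T [-0.017 -0.016 -0.045] gap 22.18 q [-0.28  0.32  1.9   0.    0.92 -1.4 ]
travel cm [ 3.536 -0.034 -0.039]
turn -0.0014372637930792909
```

View pics/s4.png

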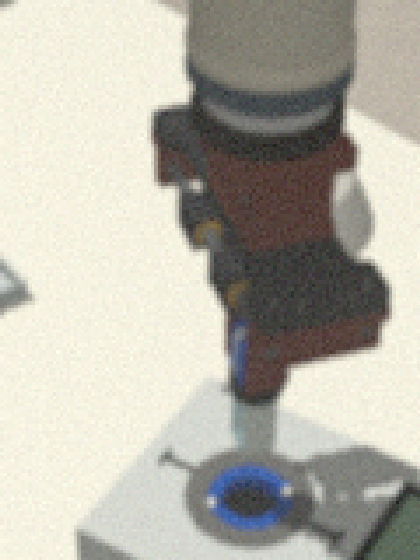

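View pics/t4.png

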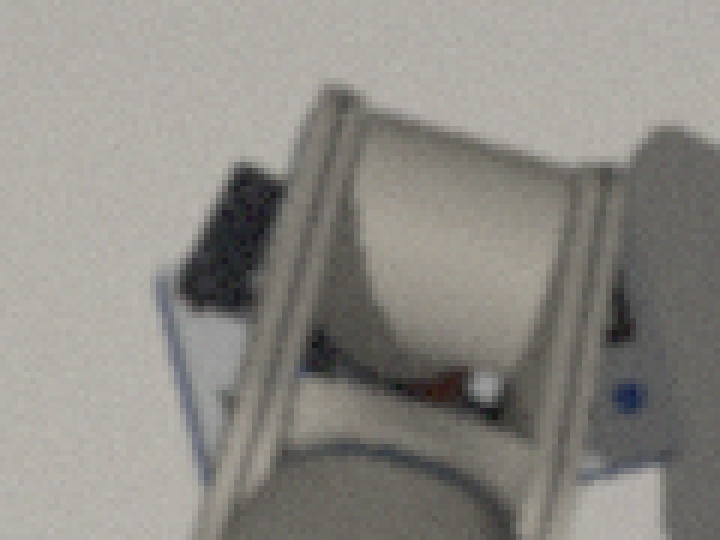

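```bash
python3 - <<'E'
from h import *
S=np.load("side2.npz")
for z in (128,150,166,170):print(z,proj(S,(501.6,-130.5,z)))
im=S["image"].astype(int)
for v in (240,243,246):
    print(v,im[v,280:306].sum(1))
crop(S,275,220,35,40,15,"pics/s5.png")
E
```

```text
128 [291.39269765 245.31537552]
150 [291.77240123 237.8000954 ]
166 [292.05688001 232.16955126]
170 [292.12913252 230.73949401]
240 [416 414 418 424 431 395 323 273 282 275 273 275 275 264 268 277 272 289
 328 395 417 422 419 410 431 429]
243 [420 426 429 426 423 400 360 310 306 292 282 271 275 266 283 277 281 288
 334 397 432 423 420 426 429 419]
246 [435 420 433 431 436 423 393 373 324 306 275 275 276 277 260 271 276 299
 352 406 424 429 421 406 421 422]
```

View pics/s5.png

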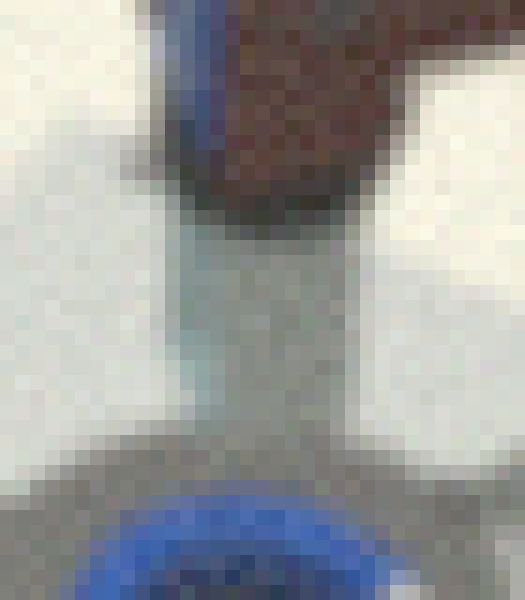

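apply_moves --increments '[{"grip": 1.5,"travel": [3.5,0,0],"turn": 0},{"grip": 1.5,"travel": [4.7,0,0],"turn": 0},{"grip": 1.5,"travel": [5.7,0,0],"turn": 0},{"grip": 1.5,"travel": [5.7,0,0],"turn": 0},{"grip": 1.5,"travel": [5.7,0,0],"turn": 0}]'

```text
clock: 6.58
ee_pos: [502.4, -130.9, 129.0]
orientation: [0.16, 0.687, -0.158, 0.691]
force: [0.6, -0.5, -1.4]
finger_gap: 21.6
```

```bash
python3 st.py 501.3 -130.6 100 1.12
```

```text
t 6.58 p [ 502.43 -130.93  128.99] psi 1.118 tilt [0.0065 0.0016] F [ 0.63 -0.54 -1.42] T [-0.011 -0.039  0.012] gap 21.61 q [-0.28  0.4   1.93  0.    0.8  -1.4 ]
travel cm [ 2.898 -0.032 -0.131]
turn -0.001988699790990367
```

apply_moves --increments '[{"grip": 1.5,"travel": [0.5,-0.03,-0.1],"turn": 0},{"grip": 1.5,"travel": [1.5,-0.03,-0.12],"turn": 0},{"grip": 1.5,"travel": [2.5,-0.03,-0.12],"turn": 0},{"grip": 1.5,"travel": [2.9,-0.03,-0.12],"turn": 0},{"grip": 1.5,"travel": [2.9,-0.03,-0.12],"turn": 0}]'

```text
clock: 7.2
ee_pos: [501.1, -130.5, 99.4]
orientation: [0.16, 0.687, -0.158, 0.691]
force: [0.2, -0.2, -0.3]
finger_gap: 21.9
```

```bash
python3 st.py 501.3 -130.6 91 1.12
```

```text
t 7.2 p [ 501.11 -130.54   99.44] psi 1.118 tilt [0.0055 0.0019] F [ 0.23 -0.19 -0.27] T [-0.056  0.015  0.013] gap 21.92 q [-0.28  0.45  1.95  0.    0.74 -1.4 ]
travel cm [ 0.844 -0.     0.016]
turn -0.0019941808666055216
```

Now slowly to just above the ring-riding height.

apply_moves --increments '[{"grip": 1.5,"travel": [0.2,0,0],"turn": 0},{"grip": 1.5,"travel": [0.4,0,0.01],"turn": 0},{"grip": 1.5,"travel": [0.6,0,0.01],"turn": 0},{"grip": 1.5,"travel": [0.8,0,0.01],"turn": 0}]'

```text
clock: 7.7
ee_pos: [501.3, -130.6, 91.4]
orientation: [0.16, 0.687, -0.158, 0.691]
force: [0.2, 0.3, -1.2]
finger_gap: 21.5
```

```bash
python3 st.py 501.3 -130.6 90 1.12
```

```text
t 7.7 p [ 501.3  -130.59   91.37] psi 1.118 tilt [0.0056 0.0018] F [ 0.2   0.3  -1.16] T [-0.013 -0.013  0.027] gap 21.47 q [-0.28  0.47  1.95  0.    0.72 -1.4 ]
travel cm [ 0.137 -0.001 -0.001]
turn -0.0020075995716424266
```

apply_moves --increments '[{"grip": 1.5,"travel": [0.06,0,0],"turn": 0},{"grip": 1.5,"travel": [0.12,0,0],"turn": 0},{"grip": 1.5,"travel": [0.15,0,0],"turn": 0},{"grip": 1.5,"travel": [0.15,0,0],"turn": 0}]'

```text
clock: 8.2
ee_pos: [501.3, -130.6, 89.9]
orientation: [0.16, 0.687, -0.158, 0.691]
force: [-1.2, 0.8, -0.0]
finger_gap: 22.2
```

```bash
python3 st.py 501.3 -130.6 89 1.12
```

```text
t 8.2 p [ 501.3  -130.6    89.89] psi 1.118 tilt [0.0056 0.0018] F [-1.22  0.78 -0.01] T [ 0.038  0.018 -0.004] gap 22.21 q [-0.28  0.47  1.95  0.01  0.72 -1.4 ]
travel cm [ 0.089 -0.001 -0.   ]
turn -0.0019663557919809005
```

apply_moves --increments '[{"grip": 1.5,"travel": [0.03,0,0],"turn": 0},{"grip": 1.5,"travel": [0.05,0,0],"turn": 0},{"grip": 1.5,"travel": [0.05,0,0],"turn": 0}]'

```text
clock: 8.57
ee_pos: [501.4, -130.6, 89.5]
orientation: [0.16, 0.687, -0.158, 0.691]
force: [0.7, -1.1, 1.7]
finger_gap: 22.0
```

```bash
python3 st.py 501.3 -130.6 89 1.12
```

```text
t 8.57 p [ 501.38 -130.62   89.54] psi 1.118 tilt [0.0058 0.0018] F [ 0.67 -1.11  1.68] T [ 0.034  0.119 -0.02 ] gap 22.01 q [-0.28  0.47  1.95  0.01  0.72 -1.4 ]
travel cm [ 0.054 -0.002 -0.009]
turn -0.002036981191914755
```

apply_moves --increments '[{"grip": 1.5,"travel": [0.02,0,0],"turn": 0.02},{"grip": 1.5,"travel": [0.02,0,0],"turn": 0.04},{"grip": 1.5,"travel": [0.02,0,0],"turn": 0.05}]'

```text
clock: 8.95
ee_pos: [501.5, -130.6, 89.4]
orientation: [0.177, 0.683, -0.175, 0.687]
force: [-0.3, 0.3, 0.0]
finger_gap: 22.2
```

```bash
python3 st.py 501.3 -130.6 89 0.97
```

```text
t 8.95 p [ 501.54 -130.57   89.36] psi 1.067 tilt [0.0061 0.0018] F [-0.34  0.27  0.05] T [ 0.089 -0.084 -0.019] gap 22.23 q [-0.28  0.47  1.95  0.01  0.72 -1.35]
travel cm [ 0.036 -0.014 -0.02 ]
turn 0.09701692411699048
```

apply_moves --increments '[{"grip": 1.5,"travel": [0.03,0,-0.01],"turn": 0.02},{"grip": 1.5,"travel": [0.04,0,-0.02],"turn": 0.035},{"grip": 1.5,"travel": [0.04,0,-0.02],"turn": 0.05}]'

```text
clock: 9.32
ee_pos: [501.0, -130.5, 88.7]
orientation: [0.195, 0.678, -0.192, 0.682]
force: [0.0, 0.8, -0.6]
finger_gap: 22.0
```

```bash
python3 st.py 501.3 -130.6 89 0.97
```

```text
t 9.32 p [ 501.04 -130.47   88.71] psi 1.016 tilt [0.0054 0.0019] F [ 0.04  0.82 -0.55] T [ 0.039 -0.022  0.002] gap 21.97 q [-0.28  0.47  1.95  0.01  0.71 -1.3 ]
travel cm [-0.029  0.003  0.029]
turn 0.04600746286627122
```

apply_moves --increments '[{"grip": 1.5,"travel": [0.03,0,0.02],"turn": 0.02},{"grip": 1.5,"travel": [0.06,0,0.02],"turn": 0.03},{"grip": 1.5,"travel": [0.08,0,0.02],"turn": 0.03}]'

```text
clock: 9.7
ee_pos: [501.1, -130.6, 87.8]
orientation: [0.205, 0.675, -0.203, 0.679]
force: [-0.4, -0.2, -0.7]
finger_gap: 21.8
```

```bash
python3 st.py 501.3 -130.6 81.75 0.97
```

```text
t 9.7 p [ 501.15 -130.6    87.85] psi 0.9859 tilt [0.0053 0.0019] F [-0.36 -0.24 -0.68] T [0.017 0.011 0.016] gap 21.85 q [-0.28  0.47  1.95  0.01  0.71 -1.27]
travel cm [0.61  0.005 0.011]
turn 0.01594476318664173
```

apply_moves --increments '[{"grip": 1.5,"travel": [0.1,0,0.01],"turn": 0.01},{"grip": 1.5,"travel": [0.2,0,0.01],"turn": 0.01},{"grip": 1.5,"travel": [0.3,0,0.01],"turn": 0.01},{"grip": 1.5,"travel": [0.3,0,0.01],"turn": 0.01}]'

```text
clock: 10.2
ee_pos: [501.2, -130.6, 84.8]
orientation: [0.208, 0.675, -0.206, 0.678]
force: [0.1, -0.2, -1.6]
finger_gap: 21.9
```

```bash
python3 st.py 501.3 -130.6 81.75 0.97
```

```text
t 10.2 p [ 501.21 -130.62   84.77] psi 0.976 tilt [0.0052 0.0019] F [ 0.13 -0.19 -1.56] T [-0.02  -0.036  0.016] gap 21.87 q [-0.28  0.48  1.95  0.01  0.71 -1.26]
travel cm [0.302 0.005 0.006]
turn 0.006004142669138068
```

apply_moves --increments '[{"grip": 1.5,"travel": [0.1,0,0.01],"turn": 0},{"grip": 1.5,"travel": [0.2,0,0.01],"turn": 0},{"grip": 1.5,"travel": [0.26,0,0.01],"turn": 0},{"grip": 1.5,"travel": [0.3,0,0.01],"turn": 0}]'

```text
clock: 10.7
ee_pos: [501.3, -130.6, 81.7]
orientation: [0.208, 0.675, -0.206, 0.678]
force: [-0.2, -0.5, 1.6]
finger_gap: 22.0
```

```bash
python3 st.py 501.3 -130.6 81.75 0.97
```

```text
t 10.7 p [ 501.28 -130.65   81.71] psi 0.976 tilt [0.0051 0.002 ] F [-0.23 -0.54  1.61] T [ 0.038  0.08  -0.022] gap 22.01 q [-0.28  0.48  1.95  0.01  0.7  -1.26]
travel cm [-0.004  0.005 -0.001]
turn 0.005953089426667835
```

apply_moves --increments '[{"grip": 1.5,"travel": [0.02,0,0],"turn": 0},{"grip": 1.5,"travel": [0.03,0,0],"turn": 0},{"grip": 1.5,"travel": [0.03,0,0],"turn": 0}]'

```text
clock: 11.08
ee_pos: [501.3, -130.7, 81.7]
orientation: [0.208, 0.674, -0.206, 0.678]
force: [-1.8, -0.0, 5.3]
finger_gap: 21.7
```

```bash
python3 st.py 501.3 -130.6 81.75 0.24
```

```text
t 11.07 p [ 501.34 -130.67   81.68] psi 0.976 tilt [0.0053 0.0019] F [-1.83 -0.03  5.27] T [ 0.097  0.333 -0.002] gap 21.74 q [-0.28  0.48  1.95  0.01  0.7  -1.26]
travel cm [-0.007  0.004 -0.007]
turn 0.7359613680221272
```

apply_moves --increments '[{"grip": 1.5,"travel": [0,0,0],"turn": 0.03},{"grip": 1.5,"travel": [0,0,0],"turn": 0.07},{"grip": 1.5,"travel": [0,0,0],"turn": 0.12},{"grip": 1.5,"travel": [0,0,0],"turn": 0.17},{"grip": 1.5,"travel": [0,0,0],"turn": 0.22}]'

```text
clock: 11.7
ee_pos: [501.5, -130.8, 81.7]
orientation: [0.282, 0.647, -0.28, 0.651]
force: [-1.6, -0.7, 2.0]
finger_gap: 21.8
```

```bash
python3 st.py 501.3 -130.6 81.75 0.24
```

```text
t 11.7 p [ 501.52 -130.79   81.71] psi 0.7538 tilt [0.0056 0.0016] F [-1.63 -0.72  1.96] T [-0.111  0.11   0.112] gap 21.81 q [-0.28  0.48  1.95  0.    0.7  -1.04]
travel cm [-0.004 -0.003 -0.029]
turn 0.5137848764693597
```

apply_moves --increments '[{"grip": 1.5,"travel": [0,0,-0.01],"turn": 0.05},{"grip": 1.5,"travel": [0,0,-0.01],"turn": 0.1},{"grip": 1.5,"travel": [0,0,-0.01],"turn": 0.15},{"grip": 1.5,"travel": [0,0,-0.01],"turn": 0.2},{"grip": 1.5,"travel": [0,0,-0.01],"turn": 0.25}]'

```text
clock: 12.32
ee_pos: [501.6, -130.8, 81.7]
orientation: [0.362, 0.607, -0.359, 0.61]
force: [-0.9, 0.3, 3.1]
finger_gap: 21.9
```

```bash
python3 st.py 501.3 -130.6 81.75 0.24
```

```text
t 12.32 p [ 501.61 -130.78   81.71] psi 0.5016 tilt [0.0059 0.0014] F [-0.9   0.35  3.09] T [-0.069  0.1    0.18 ] gap 21.88 q [-0.28  0.48  1.95  0.    0.7  -0.78]
travel cm [-0.005 -0.019 -0.03 ]
turn 0.2615993310428859
```

apply_moves --increments '[{"grip": 1.5,"travel": [0,0,-0.01],"turn": 0.04},{"grip": 1.5,"travel": [0,0,-0.01],"turn": 0.08},{"grip": 1.5,"travel": [0,0,-0.01],"turn": 0.12},{"grip": 1.5,"travel": [0,0,-0.01],"turn": 0.16},{"grip": 1.5,"travel": [0,0,-0.01],"turn": 0.18}]'

```text
clock: 12.95
ee_pos: [501.7, -130.7, 81.7]
orientation: [0.415, 0.572, -0.412, 0.575]
force: [-1.3, 0.6, 1.9]
finger_gap: 21.8
```

```bash
python3 st.py 501.3 -130.6 81.75 0.24
```

```text
t 12.95 p [ 501.68 -130.74   81.73] psi 0.3205 tilt [0.0062 0.0012] F [-1.27  0.58  1.94] T [-0.107  0.108  0.136] gap 21.77 q [-0.28  0.48  1.95  0.    0.7  -0.6 ]
travel cm [-0.002 -0.032 -0.025]
turn 0.08053905633894648
```

Now in small turns, watching for the stop.

apply_moves --increments '[{"grip": 1.5,"travel": [0,-0.01,-0.01],"turn": 0.015},{"grip": 1.5,"travel": [0,-0.01,-0.01],"turn": 0.03},{"grip": 1.5,"travel": [0,-0.01,-0.01],"turn": 0.045}]'

```text
clock: 13.32
ee_pos: [501.7, -130.7, 81.7]
orientation: [0.429, 0.562, -0.425, 0.565]
force: [1.1, -0.5, 0.9]
finger_gap: 21.8
```

```bash
python3 st.py 501.3 -130.6 81.75 0.24
```

```text
t 13.32 p [ 501.7  -130.73   81.74] psi 0.2747 tilt [0.0065 0.0011] F [ 1.08 -0.47  0.93] T [-0.129  0.036  0.124] gap 21.76 q [-0.28  0.48  1.95  0.    0.7  -0.56]
travel cm [-0.002 -0.035 -0.023]
turn 0.03468712355612774
```

apply_moves --increments '[{"grip": 1.5,"travel": [0,-0.01,-0.01],"turn": 0.01},{"grip": 1.5,"travel": [0,-0.01,-0.01],"turn": 0.02},{"grip": 1.5,"travel": [0,-0.01,-0.01],"turn": 0.02}]'

```text
clock: 13.7
ee_pos: [501.7, -130.7, 81.8]
orientation: [0.434, 0.558, -0.431, 0.561]
force: [0.6, -0.5, 1.4]
finger_gap: 21.7
```

```bash
python3 st.py 501.3 -130.6 81.75 0.24
```

```text
t 13.7 p [ 501.7  -130.72   81.77] psi 0.2545 tilt [0.0068 0.001 ] F [ 0.6  -0.46  1.38] T [-0.283 -0.014  0.103] gap 21.69 q [-0.28  0.48  1.95  0.    0.7  -0.54]
travel cm [ 0.002 -0.036 -0.021]
turn 0.014533125317289453
```

apply_moves --increments '[{"grip": 1.5,"travel": [0,-0.01,-0.01],"turn": 0.01},{"grip": 1.5,"travel": [0,-0.01,-0.01],"turn": 0.02},{"grip": 1.5,"travel": [0,-0.01,-0.01],"turn": 0.02}]'

```text
clock: 14.08
ee_pos: [501.6, -130.7, 81.7]
orientation: [0.44, 0.553, -0.436, 0.557]
force: [0.8, -0.1, 1.2]
finger_gap: 21.9
```

```bash
python3 st.py 501.3 -130.6 81.75 0.24
```

```text
t 14.07 p [ 501.63 -130.69   81.74] psi 0.2343 tilt [0.0069 0.0009] F [ 0.81 -0.06  1.24] T [-0.257 -0.137  0.09 ] gap 21.87 q [-0.28  0.48  1.95  0.    0.7  -0.52]
travel cm [-0.001 -0.03  -0.017]
turn -0.005657286679107976
```

apply_moves --increments '[{"grip": 1.5,"travel": [0,-0.01,-0.01],"turn": 0.01},{"grip": 1.5,"travel": [0,-0.01,-0.01],"turn": 0.02},{"grip": 1.5,"travel": [0,-0.01,-0.01],"turn": 0.02}]'

```text
clock: 14.45
ee_pos: [501.7, -130.6, 81.8]
orientation: [0.445, 0.549, -0.442, 0.552]
force: [1.5, -1.2, -0.2]
finger_gap: 22.0
```

```bash
python3 st.py 501.3 -130.6 81.75 0.24
```

```text
t 14.45 p [ 501.66 -130.65   81.78] psi 0.2146 tilt [0.0072 0.0008] F [ 1.52 -1.22 -0.21] T [-0.244 -0.291  0.422] gap 22.05 q [-0.28  0.48  1.95  0.    0.7  -0.5 ]
travel cm [ 0.003 -0.034 -0.012]
turn -0.025376003236882383
```

apply_moves --increments '[{"grip": 1.5,"travel": [0,0,0],"turn": -0.003},{"grip": 1.5,"travel": [0,0,0],"turn": -0.003}]'

```text
clock: 14.7
ee_pos: [501.7, -130.7, 81.8]
orientation: [0.445, 0.55, -0.441, 0.553]
force: [0.6, -0.5, 0.5]
finger_gap: 21.6
```

```bash
python3 st.py; python3 - <<'E'
from station import *
from h import *
T=get_image("top");S=get_image("side")
crop(S,225,160,120,140,4,"pics/s6.png")
E
```

```text
t 14.7 p [ 501.68 -130.66   81.77] psi 0.2177 tilt [0.0072 0.0007] F [ 0.6  -0.46  0.51] T [-0.278 -0.193  0.364] gap 21.61 q [-0.28  0.48  1.95  0.    0.7  -0.5 ]
```

View pics/s6.png

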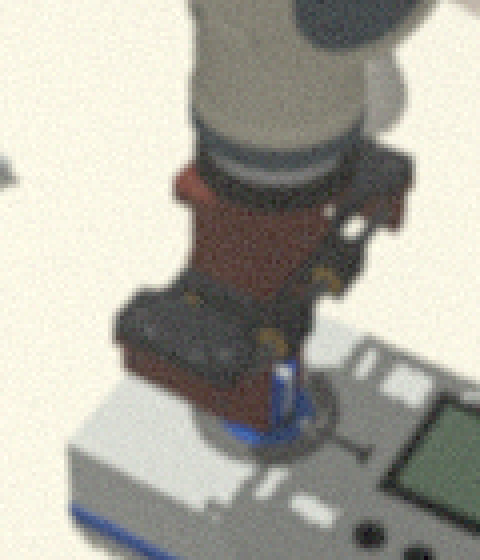

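apply_moves --increments '[{"grip": 2.6,"travel": [0,0,0],"turn": 0},{"grip": 3.5,"travel": [0,0,0],"turn": 0},{"grip": 5,"travel": [0,0,0],"turn": 0},{"grip": 5,"travel": [0,0,0],"turn": 0},{"grip": 5,"travel": [0,0,0],"turn": 0}]'

```text
clock: 15.42
ee_pos: [501.7, -130.6, 81.8]
orientation: [0.445, 0.55, -0.441, 0.553]
force: [-0.2, -0.3, -0.7]
finger_gap: 49.8
```

apply_moves --increments '[{"grip": 5,"travel": [-1,0,0],"turn": 0},{"grip": 5,"travel": [-4,0,0],"turn": 0},{"grip": 5,"travel": [-9,0,0],"turn": 0},{"grip": 5,"travel": [-14,0,0],"turn": 0},{"grip": 5,"travel": [-14,0,0],"turn": 0}]'

```text
clock: 16.05
ee_pos: [503.1, -131.5, 226.4]
orientation: [0.446, 0.547, -0.44, 0.556]
force: [0.5, -0.1, -0.2]
finger_gap: 49.9
```

apply_moves --increments '[{"grip": 5,"travel": [0,6,0],"turn": 0},{"grip": 5,"travel": [0,12,0],"turn": 0},{"grip": 5,"travel": [-4,-2,-15],"turn": 0},{"grip": 5,"travel": [-6,-2,-20],"turn": 0},{"grip": 5,"travel": [-6,-2,-20],"turn": 0}]'

```text
clock: 16.68
ee_pos: [482.0, 16.1, 268.3]
orientation: [0.445, 0.547, -0.441, 0.555]
force: [1.1, 0.5, 0.6]
finger_gap: 50.2
```

```bash
python3 st.py; python3 - <<'E'
from station import *
from h import *
T=get_image("top");S=get_image("side");np.savez("top3.npz",**T);np.savez("side3.npz",**S)
crop(S,235,215,100,80,8,"pics/s7.png");crop(T,280,195,100,70,8,"pics/t7.png");cv2.imwrite("pics/t7f.png",T["image"])
E
```

```text
t 16.68 p [481.98  16.11 268.3 ] psi 0.2169 tilt [ 0.0124 -0.0014] F [1.09 0.5  0.62] T [-0.097  0.002 -0.018] gap 50.23 q [ 0.01  0.15  1.9  -0.    1.08 -0.21]
```

View pics/s7.png

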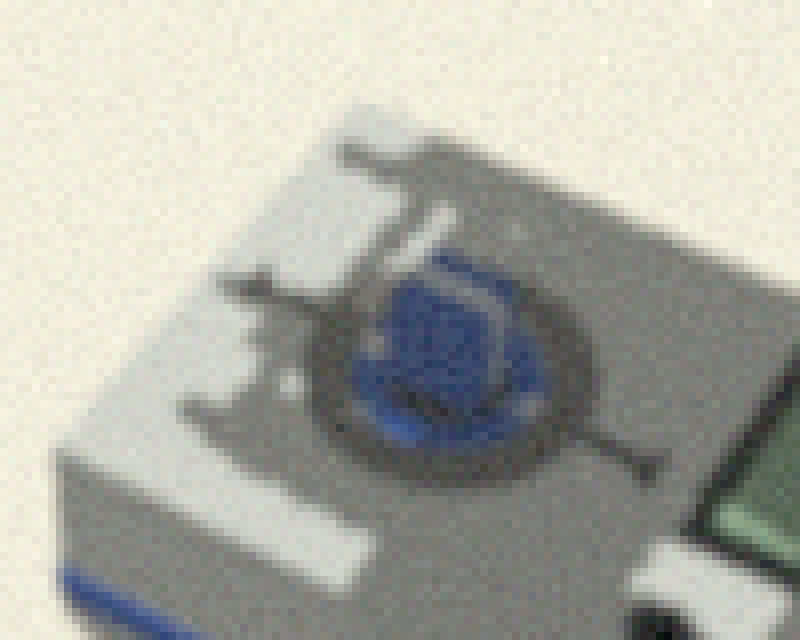

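View pics/t7f.png

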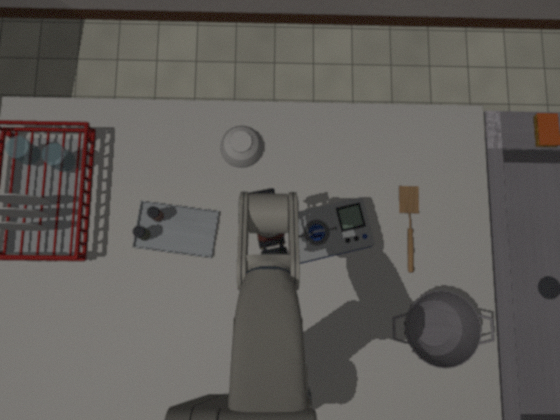

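View pics/t7.png

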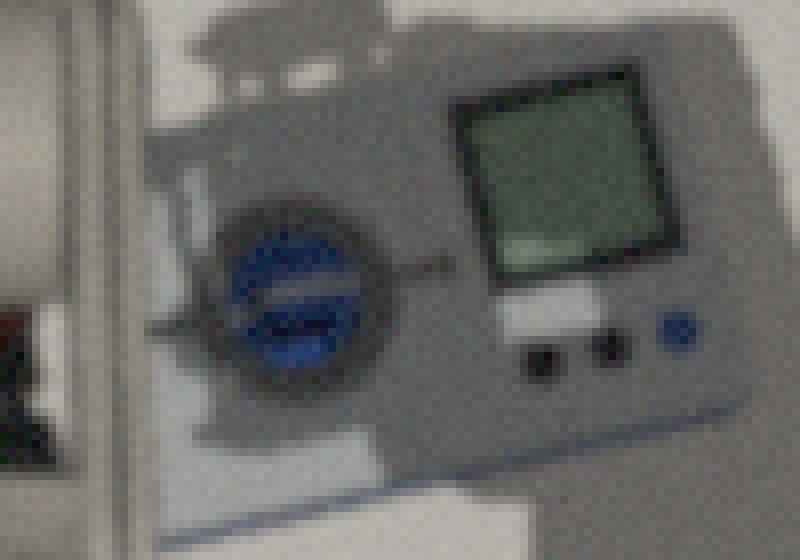

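```bash
python3 - <<'E'
from h import *
T=np.load("top3.npz");S=np.load("side3.npz")
def U(x,y,ox,oy):return np.array([(x+.5)/8-.5+ox,(y+.5)/8-.5+oy])
def ang(d,a,b,z,ox,oy):
    p,q=onplane(d,U(*a,ox,oy),z),onplane(d,U(*b,ox,oy),z);v=p-q
    print(p[:2].round(1),q[:2].round(1),np.linalg.norm(v).round(1),((p+q)/2)[:2].round(1),round(np.arctan2(v[1],v[0]),3))
ang(S,(258,283),(650,468),78,235,215)
ang(S,(375,340),(525,402),78,235,215)
ang(S,(430,275),(500,308),112,235,215)
E
```

```text
[487.9 -71.8] [ 516.7 -188.5] 120.2 [ 502.3 -130.1] 1.812
[ 496.4 -108.3] [ 509.6 -150.9] 44.6 [ 503.  -129.6] 1.871
[ 500.8 -123.2] [ 505.6 -143.6] 21.0 [ 503.2 -133.4] 1.801
```

apply_moves --increments '[{"grip": 5,"travel": [0,2,-6],"turn": 0},{"grip": 5,"travel": [0,4,-12],"turn": 0},{"grip": 5,"travel": [0,6,-18],"turn": 0},{"grip": 5,"travel": [0,8,-24],"turn": 0},{"grip": 5,"travel": [0,8,-26],"turn": 0}]'

```text
clock: 17.4
ee_pos: [501.8, 291.7, 268.7]
orientation: [0.444, 0.549, -0.439, 0.556]
force: [-0.0, -0.6, -0.5]
finger_gap: 50.2
```

```bash
python3 st.py; python3 - <<'E'
from station import *
from h import *
import time
T=get_image("top");S=get_image("side");np.savez("top4.npz",**T);np.savez("side4.npz",**S)
t=np.mean([get_image("top")["image"].astype(float) for _ in range(6)],0)
s=np.mean([get_image("side")["image"].astype(float) for _ in range(6)],0)
T=dict(T,image=t.astype(np.uint8));S=dict(S,image=s.astype(np.uint8));np.savez("top5.npz",**T);np.savez("side5.npz",**S)
crop(S,272,240,40,35,20,"pics/s8.png");crop(T,295,213,42,38,18,"pics/t8.png")
E
```

```text
t 17.4 p [501.81 291.72 268.66] psi 0.2227 tilt [ 0.0132 -0.0008] F [-0.01 -0.61 -0.51] T [-0.115  0.031 -0.039] gap 50.23 q [ 0.51  0.3   1.7  -0.01  1.13  0.29]
```

View pics/s8.png

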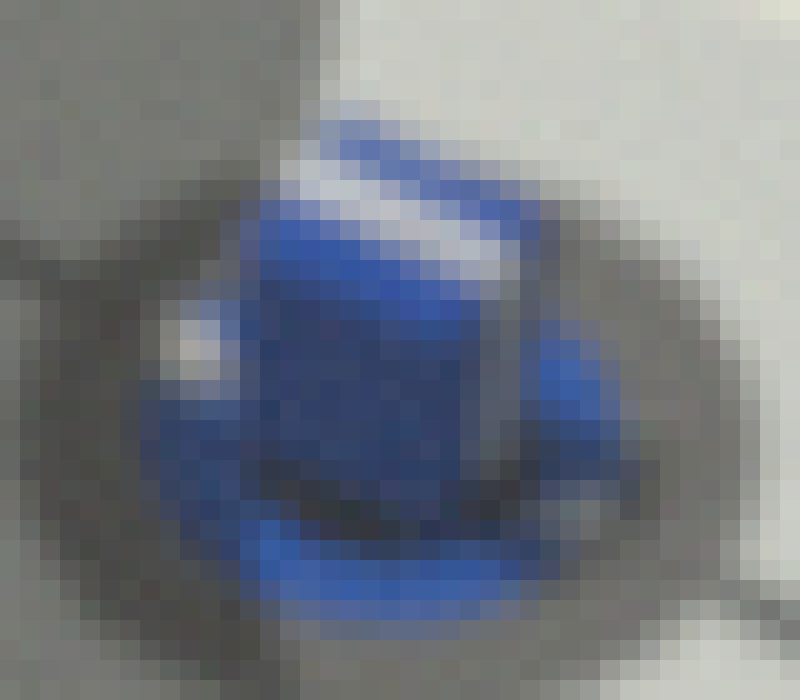

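View pics/t8.png

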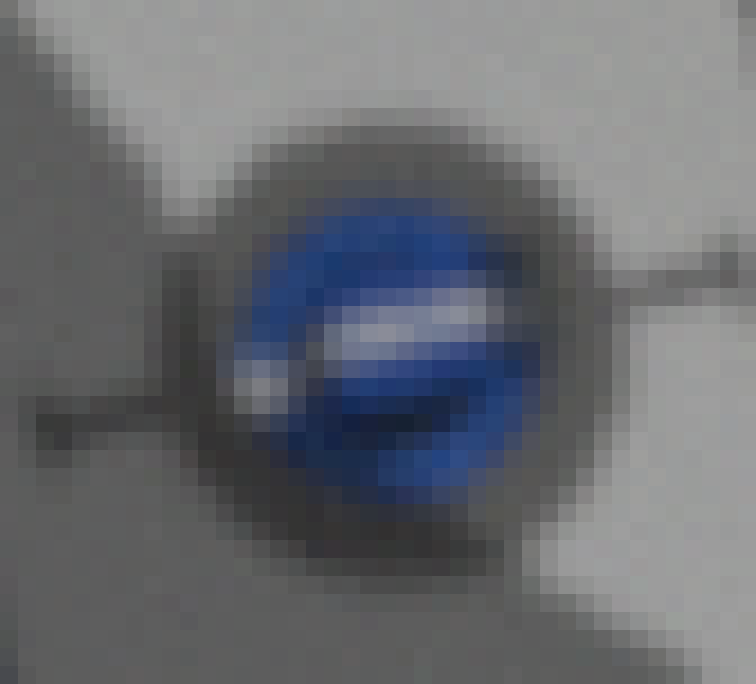

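```bash
python3 - <<'E'
from h import *
T=np.load("top5.npz");S=np.load("side5.npz")
def fit(d,cols,rows,z,name):
    r=d["image"][...,2].astype(float);X=[];Y=[]
    for c,(a,b) in zip(cols,rows):
        col=r[a:b,c];w=np.clip(col-col.min()-0.25*(col.max()-col.min()),0,None);X.append(c);Y.append(np.average(np.arange(a,b),weights=w))
    k=np.polyfit(X,Y,1);p,q=[onplane(d,(x,np.polyval(k,x)),z) for x in(X[0],X[-1])];v=p-q
    a=np.arctan2(v[1],v[0]);print(name,np.round(Y,2),"ang",round(a,3),"mid",((p+q)/2)[:2].round(1))
# top bar: crop px /18 +295, +213 ; cols 335..480 -> 314..321
fit(T,range(314,322),[(228,235)]*5+[(227,234)]*3,112,"Tbar")
# side: crop/20 + (272,240): cols 300..500 -> 287..296
cs=range(288,297);fit(S,cs,[(int(round(249.0+0.45*(c-288)))-3,int(round(249.0+0.45*(c-288)))+4) for c in cs],112,"Sbar")
def V(x,y):return ((x+.5)/18-.5+295,(y+.5)/18-.5+213)
p,q=onplane(T,V(55,425),78),onplane(T,V(730,265),78);v=p-q;print("T light",np.arctan2(v[1],v[0]),((p+q)/2)[:2])
d0=np.load("side0.npz");d1=np.load("side4.npz");t0=np.load("top0.npz");t1=np.load("top4.npz")
for n,a,b,bx in(("bowl",t0,t1,(215,120,50,50)),("spat",t0,t1,(395,180,30,95)),("spices",t0,t1,(130,200,42,42)),("spiceS",d0,d1,(140,145,45,35))):
    x,y,w,h=bx;print(n,cv2.phaseCorrelate(a["image"][y:y+h,x:x+w].mean(2),b["image"][y:y+h,x:x+w].mean(2)))
E
```

```text
Tbar [231.36 231.1  230.84 230.68 230.44 230.13 229.9  229.81] ang 1.809 mid [ 500.9 -130.6]
Sbar [248.27 248.81 249.57 250.02 250.47 250.96 251.52 252.07 252.45] ang 1.752 mid [ 503.2 -131.4]
T light 1.8162384376329936 [ 501.66291201 -130.26835735]
bowl ((-0.04512432303981839, 0.07816392963552588), 1.018883773169172)
spat ((-0.10203103953334036, 0.012459966433382874), 1.092153785864685)
spices ((0.5568443166712598, 0.4233511020930649), 0.5178375498874325)
spiceS ((0.5441983341457473, -0.02469738484910522), 0.9250945088257876)
```

```bash
python3 -c "
from station import *
print(hand_in())"
```

```text
the job is handed in; nothing more can be done
None
```

The cell is home in the carrier, turned to the clockwise stop, released, and the job is handed in at about 18 s of the 72 s allowed. `hand_in()` gives no verdict, so I don't know how it was judged.

**What I did**
- I gripped the cell by its cap, about 77 mm above its underside, and lowered it into the well roughly 0.15 rad anticlockwise of the carrier's slots.
- With about 3 N or less I turned it clockwise until the lugs dropped in. It then went down the expected 8 mm and I seated it with about 6 N.
- At that point it was still about 0.73 rad short of the light path, so the carrier had not been dragged.
- I turned it on, carrier and all. Resistance was about 0.1 to 0.18 N m on the way and rose to 0.42 N m at the stop. I then opened the fingers and moved the arm well clear.

**Last checks**
- **Height:** the tool height at seating was 81.7 mm, against 81.75 mm expected for fully home.
- **Angle:** the light path measured 1.812 to 1.816 rad. The top camera put the white bar at 1.809 rad and the gripper's angle implied 1.79 rad. The side camera's fit disagreed at 1.75 rad, an offset of about 0.06 rad. That is still inside the 0.09 limit, and I trust that blurred fit least; an earlier by-eye side reading gave 1.80 rad.
- **Carrier marks:** the white marks on the ring read 1.87 rad, which fits the lugs' play in the slots.
- **Position:** the bar's centre lay within about 2 mm of the well's axis in both views.
- **Other items:** the bowl and spatula showed no movement. The area round the spice bottles shifted by about half a pixel (1 to 2 mm), most likely from changed shadows and the cell no longer being there.

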